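# Clamp two mouldings in the sloped assembly jig with its draw latch

## Task

The two mouldings in the sloped jig are not clamped yet: swing the raised wire loop of the draw latch over so that its crossbar drops behind the hook on the sliding jaw, then throw the lever the other way, down over its dead point to its stop, so that the latch stays shut by itself with the jaw drawn down tight. The lamp bar over the jig leaves no room for an upright gripper at the hook, so come in tilted; leave the loose things around the jig where they are.

Things in the scene. Friction and masses are not known exactly. Their poses are not given: they have to be found in the camera images.
- jig: Jig fixed to the table: dark base 225 x 220 mm (x by y), dark panel 240 x 216 mm sloping up at 30 degrees towards the jig's +x, low edge 40 mm, high edge 160 mm above the table. Origin: centre of base underside; z up. Slope frame: u = uphill along the panel, v = jig y, w = square off the panel (leans 30 degrees from vertical to jig -x). The latch is on the middle line, v = 0.
- pivot (a point): Lever's hinge axis (along v): 20 mm off the panel, 100 mm up from its low edge, v = 0. On each side, at v = 53 to 91 mm, lies a grey moulding 21 mm high.
- lever (a joint): Black-gripped lever about the pivot, rad. Handle's angle from uphill = 70 degrees + this. 0 = open, leaning uphill to the hook; grows to 1.745 (100 degrees) when swung over to its stop, lying downhill, 10 degrees off the panel. Dead point near 1.5 once hooked. Slight friction: stays where left; shutting it with the loop hooked takes a few N at the grip.
- lever_grip (a point): Middle of the lever's black grip (34 x 24 x 10 mm), 56 mm from the pivot along the handle; the handle ends 72 mm from the pivot.
- loop (a joint): Steel wire loop, hinged on the lever 20 mm from the pivot, at angle 86 degrees + lever from uphill. Value (rad): turn towards the hook from parallel with the handle; loop's angle from uphill = 70 degrees + lever - loop. Starts raised, held by hinge friction; turned down to about 15 degrees above the panel it falls onto the jaw plate by its weight and lies there while the lever moves.
- loop_bar (a point): Centre of the loop's crossbar (6 mm thick, along v, 40 mm between the side wires), 70 mm from the loop's hinge.
- loop_tab (a point): Middle of the finger tab: a flat steel tongue 26 mm long, 18 mm wide, 5 mm thick, going on outwards from the crossbar, bent 35 degrees up from the loop's plane (upwards when hooked). This point is 15 mm from the crossbar, 83 mm from the loop's hinge.
- keeper (a point): Where the crossbar's centre sits when hooked and pulled: uphill of the hook on the sliding jaw, 11.5 mm off the panel, 4 mm above the jaw's plate; moves with the jaw. Hook: steel plate 20 mm wide, 5 mm thick, leaning 25 degrees uphill, its edge 13 mm higher and 3 mm further uphill. With the lever as open as at the start the crossbar passes it with 5 to 12 mm to spare.
- jaw (a joint): Steel jaw (plate across the panel with two padded blocks), sliding downhill: 0 = free, about 0.003 to 0.004 when the latch has drawn it against the mouldings (sprung back at 6 N per mm).
- screwdriver: Bystander: screwdriver, 190 mm, lying on the table; origin at its middle on the table.
- moulding: Bystander: loose spare moulding, 56 x 38 x 21 mm, like the two in the jig; origin under its centre.
- tape: Bystander: empty cardboard tape core, 90 mm across, 24 mm high, lying flat; origin under its centre.
- glue: Bystander: white bottle, 48 mm across, 130 mm high, standing; origin under its centre.
- tray: Bystander: green open parts tray with mouldings, 160 x 220 x 50 mm; origin under its centre.
- cup: Bystander: white cup, 76 mm across, 85 mm high, standing; origin under its centre.
- brush: Bystander: hand brush, 200 mm long, lying; origin at its middle on the table.
- lamp_bar (a point): Centre of the white lamp bar (26 x 250 x 16 mm, along v) hanging over the panel on thin posts at v = +-114 mm, right above the hooked loop, 195 mm higher than its tab. A tool square to the panel (tilted 30 degrees, fingers pointing down and to the jig's +x) passes under it with 80 mm between its axis and the bar even at the tab.

How it is judged:
On the way:
1. The crossbar lies down behind the jaw's hook while the lever is still open (lever below 0.6) (x of loop_bar in the frame of keeper between -0.003 and 0.022 m and z of loop_bar in the frame of keeper below 0.006 m and value of joint lever below 0.6 rad), for 0.2 s.
At the end, for the whole second after the job is handed in: The lever rests past its dead point (above 1.64 rad), the crossbar sits behind the hook (within 6 mm of the keeper point) and the jaw stays drawn more than 2 mm (value of joint lever above 1.64 rad and value of joint jaw above 0.002 m and distance between loop_bar and keeper below 0.006 m and velocity of joint lever between -0.05 and 0.05 rad/s); the robot touches nothing.
It fails at once if a loose thing on the table is pushed more than 30 mm from its place (distance of any of screwdriver, moulding, tape, glue, tray, cup, brush from where it was at the start of the episode above 0.03 m).
It also fails if it takes over 45 s, if anything falls off the work surface, if the arm or the gripper's body presses on something with over 40 N, if the wrist force passes 120 N, or if a joint passes its speed limit or range.

## Robot

A 7-joint arm with a two-finger parallel gripper is mounted at the origin on the work surface. World frame = base frame: x ahead of the robot, y to its left, z up, the work surface at z = 0. Lengths are in m, angles in rad, forces in N, time in s.
With the tool pointing down it reaches from about 0.4 to 0.85 m from the base axis. Payload 10.4 kg.
Tool frame: the origin (TCP) lies on the front face of the gripper's body, between the roots of the fingers; the fingertips stand 73 mm ahead of it and the grasp point (between the pads) lies 54 mm ahead of it; x points along the fingers, y is the direction in which the jaws open and shut, and the axes are right-handed (so a half turn about x gives the same grasp; the last joint's range is limited). The gripper opens to 85 mm and grips with 20 to 120 N. Pads are 22 mm wide; open, the fingers measure 114 mm over their backs; the gripper's body (76 mm by 85 mm) begins 54 mm behind the grasp point. The pads swing forward as they close: fully open they stand 13 mm farther back than shut.
Start: joints at [1.218, 0.332, -0.065, 1.46, 0.022, 1.35, -0.088], TCP at [0.202, -0.591, 0.304] pointing down, gripper open.
Joint ranges: [-2.6, 2.6], [-0.5, 2.12], [-1.47, 1.34], [0.16, 2.42], [-1.27, 4.41], [0.06, 2.06], [-2.6, 2.6]. Speed limits (rad/s): [2.22, 2.22, 2.79, 2.79, 3.14, 3.14, 3.14].

## Interface

Orientations are given as a unit quaternion [x, y, z, w].
In Python, from workcell import manip gives the robot as it stands. The module is installed in compiled form; this text tells all that it offers.
- The arm moves only by the tool arm_command, never from a script. Its argument "moves" is a list that holds one entry, the list of rows, each a list of 5 numbers: the closure, from 0 (fully open) to 1 (shut), then the shift along the tool's x, y, z in units of 25 mm (1.0 is 25 mm), then the turn about the tool's x in degrees. A call has 1 to 12 rows; each row shifts and turns the commanded pose from where the row before left it, along the tool's axes as they then stand; what a row does not reach is not made up. A row lasts 1/12 s, in which the tool goes at most 41.7 mm and 7.16 degrees, less where a joint would pass 70% of its speed; a pose out of reach is approached as far as the arm can. A call is refused whole if a number of a shift passes 1 or a number of a turn 7.16, either way. A call with a gripper value outside its range is refused whole. The fingers move at their own pace and stop on an object; "force" is the grip in N (left out, the last holds). Time passes only in rows, so rows that do not move let the fingers close. It gives the time, the measured TCP pose, the force and the opening at its end, in the units of the state.
- manip.get_obs(): the state, without advancing time (a new reading comes with each control period).
- manip.camera(name): name is "scene" or "top" or "wrist"; returns the picture (400x640x3 uint8, red, green, blue); there is no depth.
- manip.camera_info(name): a dict with "vfov" (degrees; the focal length in pixels is half the picture's height over the tangent of half this angle, whatever the lens; pixels are square), "cx", "cy" (the principal point, pixels), "pose" (4x4, takes a point from camera to world coordinates). Camera axes: x right, y down, z forward; pixel columns grow to the right and rows downward; lengths in m; the calibration is good to about 2 mm. A picture is of the moment at which its call begins: read the wrist's pose just before it. camera_info takes no time and is no camera call; for the wrist camera it gives the pose at the moment of the call.
- manip.hand_in(): hands the job in, once; it reports no verdict.
Trained networks look in the newest picture that a camera, given by its name, has taken for a name from the list of things; names that differ only in an ending like _2 or _b are one class to them, and where a whole thing is asked for, a point or a joint stands for the part that bears it (a point fixed in the world has none). Each returns a list of dicts, best first, with "confidence" (0 to 1); they miss things now and then, are a little off and sometimes report something else, mostly with a low value. They report only what shows in the picture. A call takes as long as a camera call.
- manip.regions_of(query, camera): "mask" (400x640 bool, what is visible of it) and "rect" ([left, top, right, bottom] in pixels, round what is visible of it).
- manip.pinpoint(query, camera): "pixel" ([row, column] in pixels: a listed point, or the origin of a listed thing).
The state is a dict: "clock": time; "joint_pos": joint angles; "joint_velocities": joint speeds; "tau": joint torques, N m; "position": TCP position; "ee_rot": TCP orientation; "ft_force": force on the tool from outside, world axes, zero at the start; "torque": the same for the moment, N m; "grip_width": opening from 0.0 (shut) to 1.0 (fully open).
Only numpy, scipy, OpenCV 4.12 (cv2) and the standard library are available. Lean on these libraries where they do the work, as an engineer would, in place of code of your own. Each camera call takes 0.05 s, during which the arm holds its last target.

## Working session

There is one attempt and no reset: what is moved stays moved. The work goes in short steps, Python scripts to look and compute and a tool call to move; the robot and the scene stay as the last step left them, time stands still between calls to the robot, and variables do not carry over. Pictures are saved under pics/ and viewed, and the job is handed in when it is done.

Besides the shell and the picture viewer there is one more tool, called after "Emit:" as a command line: name --argument value ..., lists and objects as JSON in quotes. arm_command: Moves the arm, as the interface text tells. Its arguments: {"type":"object","properties":{"moves":{"type":"array","items":{"type":"array","items":{"type":"array","items":{"type":"number"}}}},"force":{"type":"number"}},"required":["moves"]}

```bash
mkdir -p pics; ls; python3 - <<'E'
from workcell import manip
import cv2,numpy as np
o=manip.get_obs();print({k:np.round(v,3).tolist() for k,v in o.items()})
for c in("scene","top","wrist"):
    i=manip.camera(c);cv2.imwrite(f"pics/a_{c}.png",i[:,:,::-1]);print(c,{k:np.round(v,3).tolist() for k,v in manip.camera_info(c).items()})
    if c=="wrist":continue
    for q in("jig","pivot","lever_grip","loop_bar","loop_tab","keeper","lamp_bar"):
        print(c,q,[(np.round(d["pixel"],1).tolist(),round(d["confidence"],2)) for d in manip.pinpoint(q,c)][:2])
E
```

```text
pics
{'clock': 0.0, 'joint_pos': [1.218, 0.333, -0.065, 1.461, 0.022, 1.35, -0.088], 'joint_velocities': [0.001, -0.002, -0.002, 0.0, -0.001, -0.001, 0.002], 'tau': [-0.0, -62.545, 0.049, -39.159, 0.016, 0.01, -0.0], 'position': [0.202, -0.591, 0.303], 'ee_rot': [-0.697, -0.117, 0.698, -0.116], 'ft_force': [-1.335, 0.106, -0.756], 'torque': [0.023, -0.018, 0.009], 'grip_width': 0.996}
scene {'vfov': 46.162, 'cx': 318.066, 'cy': 200.592, 'pose': [[0.052, 0.56, -0.827, 1.775], [0.999, -0.031, 0.042, -0.081], [-0.002, -0.828, -0.561, 1.011], [0.0, 0.0, 0.0, 1.0]]}
scene jig [([244.8, 309.3], 0.73)]
scene pivot [([224.2, 301.0], 0.7)]
scene lever_grip [([208.6, 292.8], 0.67), ([249.1, 183.1], 0.3)]
scene loop_bar [([198.3, 299.7], 0.4)]
scene loop_tab [([195.0, 299.1], 0.5)]
scene keeper [([205.8, 309.2], 0.95)]
scene lamp_bar [([147.3, 311.1], 0.91)]
top {'vfov': 53.408, 'cx': 316.038, 'cy': 193.565, 'pose': [[0.006, -0.985, 0.175, 0.382], [-1.0, -0.004, 0.009, -0.04], [-0.008, -0.175, -0.985, 1.266], [0.0, 0.0, 0.0, 1.0]]}
top jig [([215.5, 323.8], 0.87)]
top pivot [([204.3, 329.3], 0.67), ([210.5, 185.5], 0.2)]
top lever_grip [([195.8, 332.2], 0.44)]
top loop_bar [([193.7, 332.3], 0.44)]
top loop_tab [([197.2, 334.2], 0.45)]
top keeper [([213.8, 316.8], 0.68)]
top lamp_bar [([208.8, 317.6], 0.61)]
wrist {'vfov': 69.243, 'cx': 320.769, 'cy': 200.646, 'pose': [[0.325, -0.897, -0.301, 0.28], [-0.946, -0.308, -0.104, -0.564], [0.0, 0.318, -0.948, 0.373], [0.0, 0.0, 0.0, 1.0]]}
```

View pics/a_scene.png

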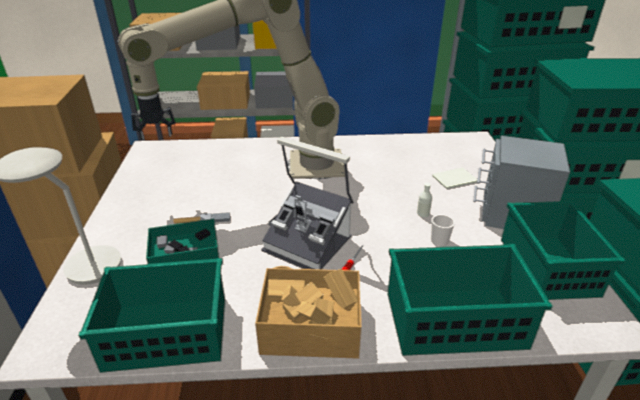

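View pics/a_top.png

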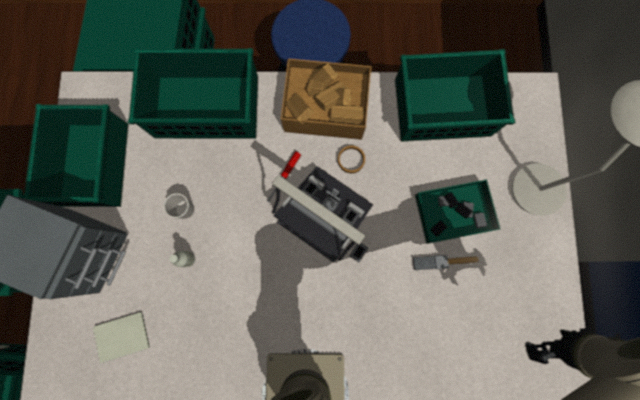

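View pics/a_wrist.png

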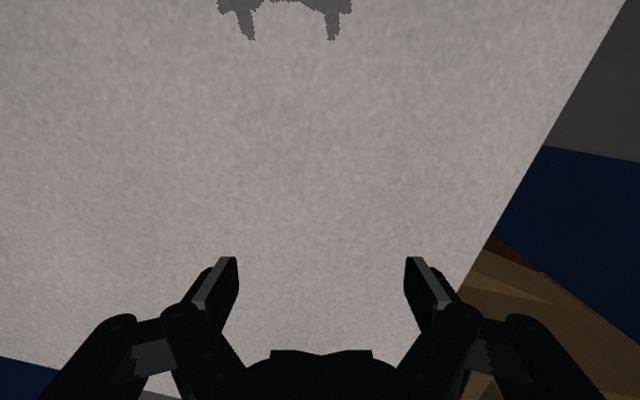

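```bash
cat > h.py <<'E'
from workcell import manip
import cv2,numpy as np
from scipy.optimize import least_squares
def proj(cam,P):
    i=manip.camera_info(cam);T=np.linalg.inv(i["pose"]);P=np.atleast_2d(P);c=P@T[:3,:3].T+T[:3,3]
    f=200/np.tan(np.radians(i["vfov"]/2));return np.c_[i["cy"]+f*c[:,1]/c[:,2],i["cx"]+f*c[:,0]/c[:,2]]
X0=-.104
def S(u,w,v=0):  # slope -> jig
    return np.array([X0+u*.8660-w*.5,v,.04+u*.5+w*.8660])
def J(p,pts):
    x,y,a=p;pts=np.atleast_2d(pts);c,s=np.cos(a),np.sin(a)
    return np.c_[x+c*pts[:,0]-s*pts[:,1],y+s*pts[:,0]+c*pts[:,1],pts[:,2]]
def hinge(L): 
    b=np.radians(86)+L;return np.array([.1+.02*np.cos(b),.02+.02*np.sin(b)])
def bar(L,l,r=.07,off=0):
    h=hinge(L);t=np.radians(70)+L-l+off;return S(h[0]+r*np.cos(t),h[1]+r*np.sin(t))
def tab(L,l): return bar(L,l,.083,np.radians(6))
def grip(L,r=.056):
    t=np.radians(70)+L;return S(.1+r*np.cos(t),.02+r*np.sin(t))
KEEP=S(.1654,.0115);PIV=S(.1,.02);LAMP=np.array([.045,0,.338])
E
python3 - <<'E'
from h import *
ob=[]
pt={"jig":np.zeros(3),"pivot":PIV,"keeper":KEEP,"lamp_bar":LAMP,"lever_grip":grip(0)}
for c in("scene","top"):
    manip.camera(c)
    for q in pt:
        r=manip.pinpoint(q,c)
        if r: ob.append((c,q,np.array(r[0]["pixel"]),r[0]["confidence"]))
def f(p):
    e=[]
    for c,q,x,w in ob: e+=list((proj(c,J(p,pt[q]))[0]-x)*w)
    return e
best=min((least_squares(f,[.6,-.05,a],loss="soft_l1") for a in np.arange(0,6.3,.5)),key=lambda r:r.cost)
print(best.x,best.cost,np.round(f(best.x),1).reshape(-1,2).tolist())
# overlay
p=best.x
for c in("scene","top"):
    im=manip.camera(c)[:,:,::-1].copy();
    base=J(p,[[sx*.1125,sy*.11,0] for sx,sy in((1,1),(1,-1),(-1,-1),(-1,1))])
    pan=J(p,[S(u,0,v) for u,v in((0,-.108),(0,.108),(.24,.108),(.24,-.108))])
    K=4;x0,y0=(230,130) if c=="scene" else (240,140)
    im=cv2.resize(im[y0:y0+145,x0:x0+160],None,fx=K,fy=K,interpolation=cv2.INTER_CUBIC)
    def px(P):return ((proj(c,P)[:,::-1]-[x0,y0]+.5)*K).astype(np.int32)
    cv2.polylines(im,[px(base)],True,(0,255,255));cv2.polylines(im,[px(pan)],True,(0,255,0))
    lb=J(p,[[.045+sx*.013,sy*.125,.346] for sx,sy in((1,1),(1,-1),(-1,-1),(-1,1))]);cv2.polylines(im,[px(lb)],True,(255,0,255))
    for q in pt: cv2.circle(im,tuple(px(J(p,pt[q]))[0].tolist()),4,(0,0,255),1)
    cv2.polylines(im,[px(J(p,[PIV,grip(0,.072)]))],False,(255,255,0))
    for l in(-.2,0,.3): cv2.polylines(im,[px(J(p,[bar(0,l,0),bar(0,l),tab(0,l)]))],False,(0,128,255))
    cv2.imwrite(f"pics/b_{c}.png",im)
np.save("p.npy",p)
E
```

```text
Traceback (most recent call last):
  File "h.py", line 5, in proj
    i=manip.camera_info(cam);T=np.linalg.inv(i["pose"]);P=np.atleast_2d(P);c=P@T[:3,:3].T+T[:3,3]
ValueError: time passes only in moves, steps and waits
```

```bash
sed -i 's/^def proj.*/_c={}\ndef info(cam):\n    if cam not in _c: _c[cam]=manip.camera_info(cam)\n    return _c[cam]\ndef proj(cam,P):/; s/i=manip.camera_info(cam);/i=info(cam);/' h.py
cat > fit.py <<'E'
from h import *
ob=[]
pt={"jig":np.zeros(3),"pivot":PIV,"keeper":KEEP,"lamp_bar":LAMP,"lever_grip":grip(0)}
for c in("scene","top"):
    manip.camera(c)
    for q in pt:
        r=manip.pinpoint(q,c)
        if r: ob.append((c,q,np.array(r[0]["pixel"]),r[0]["confidence"]))
def f(p):
    e=[]
    for c,q,x,w in ob: e+=list((proj(c,J(p,pt[q]))[0]-x)*w)
    return e
best=min((least_squares(f,[.6,-.05,a],loss="soft_l1") for a in np.arange(0,6.3,.5)),key=lambda r:r.cost)
print(best.x,best.cost,np.round(f(best.x),1).reshape(-1,2).tolist())
# overlay
p=best.x
for c in("scene","top"):
    im=manip.camera(c)[:,:,::-1].copy();
    base=J(p,[[sx*.1125,sy*.11,0] for sx,sy in((1,1),(1,-1),(-1,-1),(-1,1))])
    pan=J(p,[S(u,0,v) for u,v in((0,-.108),(0,.108),(.24,.108),(.24,-.108))])
    K=4;x0,y0=(230,130) if c=="scene" else (240,140)
    im=cv2.resize(im[y0:y0+145,x0:x0+160],None,fx=K,fy=K,interpolation=cv2.INTER_CUBIC)
    cv2.imwrite(f"pics/b_{c}_raw.png",im)
    def px(P):return ((proj(c,P)[:,::-1]-[x0,y0]+.5)*K).astype(np.int32)
    cv2.polylines(im,[px(base)],True,(0,255,255));cv2.polylines(im,[px(pan)],True,(0,255,0))
    lb=J(p,[[.045+sx*.013,sy*.125,.346] for sx,sy in((1,1),(1,-1),(-1,-1),(-1,1))]);cv2.polylines(im,[px(lb)],True,(255,0,255))
    for q in pt: cv2.circle(im,tuple(px(J(p,pt[q]))[0].tolist()),4,(0,0,255),1)
    cv2.polylines(im,[px(J(p,[PIV,grip(0,.072)]))],False,(255,255,0))
    for l in(-.2,0,.3): cv2.polylines(im,[px(J(p,[bar(0,l,0),bar(0,l),tab(0,l)]))],False,(0,128,255))
    cv2.imwrite(f"pics/b_{c}.png",im)
np.save("p.npy",p)
E
python3 fit.py
```

```text
[ 0.5461918  -0.05727862  2.54042204] 52.57336306420651 [[2.2, -3.0], [2.6, -1.3], [-0.4, 0.5], [0.9, 1.3], [-1.1, 1.9], [-4.7, -0.4], [-0.5, -0.0], [1.9, -1.0], [17.6, 21.7], [1.5, 0.2]]
```

View pics/b_scene.png

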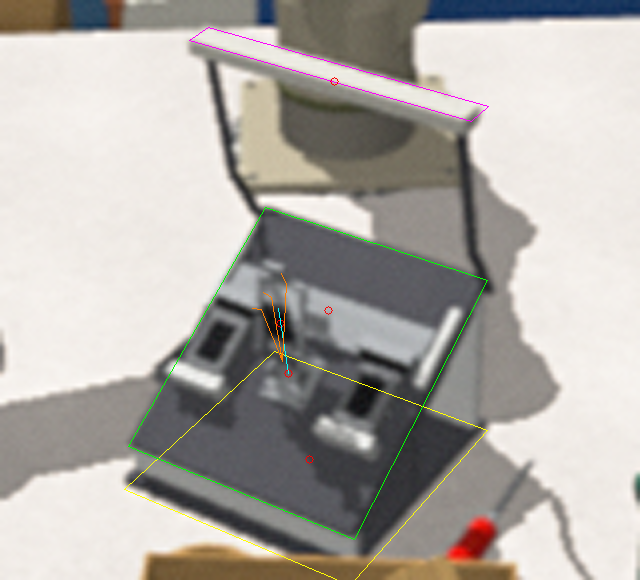

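View pics/b_top.png

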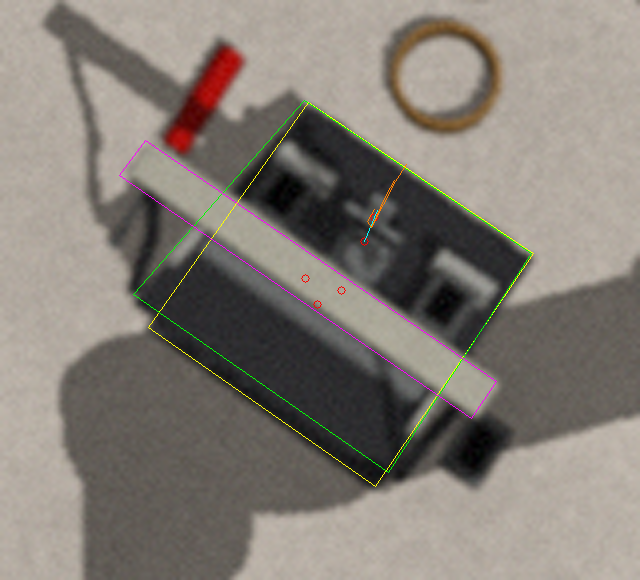

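View pics/b_scene_raw.png

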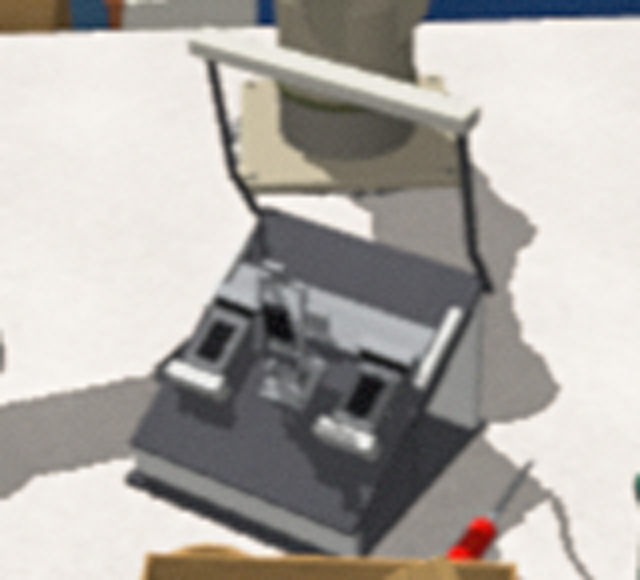

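```bash
python3 - <<'E'
import cv2
a=cv2.imread("pics/b_top_raw.png");cv2.imwrite("pics/b_top_e.png",cv2.convertScaleAbs(a,alpha=2.2,beta=0))
a=cv2.imread("pics/b_scene_raw.png")[200:420,130:400];cv2.imwrite("pics/b_sc_e.png",cv2.resize(cv2.convertScaleAbs(a,alpha=1.3),None,fx=2.7,fy=2.7,interpolation=cv2.INTER_CUBIC))
E
```

```text
(no output)
```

View pics/b_top_e.png

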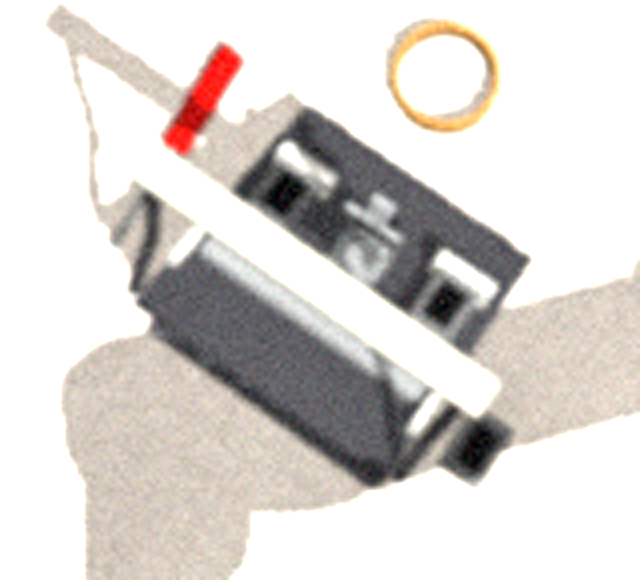

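View pics/b_sc_e.png

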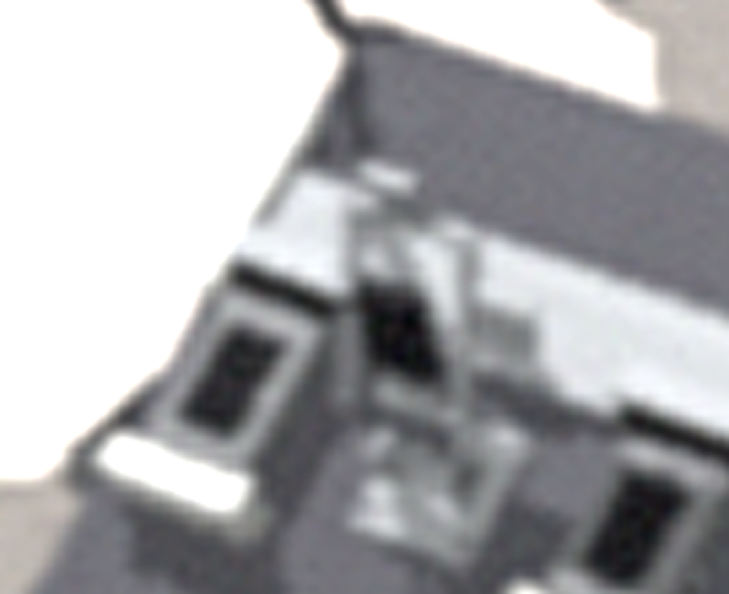

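```bash
cat > fit2.py <<'E'
from h import *
o={"scene":np.array([230,130]),"top":np.array([240,140])}
pan={"LL":S(0,0,-.108),"LR":S(0,0,.108),"HR":S(.24,0,.108),"HL":S(.24,0,-.108)}
p0=np.load("p.npy")
obs=[("top",S(0,0,-.108),(303,106)),("top",S(0,0,.108),(528,258)),("top",S(.24,0,-.108),(138,293)),("top",S(.24,0,.108),(395,478)),
("top",[.045,0,.346],(312,280)),
("scene",S(.24,0,-.108),(489,285)),("scene",S(.24,0,.108),(260,214)),("scene",S(0,0,.108),(133,441)),("scene",S(0,0,-.108),(356,531)),("scene",[.045,0,.338],(333,86))]
# check corner naming by nearest
def f(p):
    return np.concatenate([proj(c,J(p,q))[0][::-1]-(np.array(x)/4-.5+o[c]) for c,q,x in obs])
b=None
for sgn in(1,):
    r=least_squares(f,p0,loss="soft_l1");print(p0,r.x,r.cost,np.round(f(r.x),1).reshape(-1,2).tolist())
np.save("p.npy",r.x);p=r.x
a=np.array([(415,225),(390,175),(395,330)])/2.7+[130,200]; a=a/4-.5+o["scene"];print("obs bar,tab,gripmid",a)
for l in(-.5,-.4,-.3,-.2,-.1,0,.1,.2,.3):print(l,np.round(proj("scene",J(p,[bar(0,l),tab(0,l),grip(0)]))[:,::-1],1).tolist())
for q in("screwdriver","tape","moulding","tray","glue","cup"):
    print(q,[(np.round(d["pixel"]).tolist(),round(d["confidence"],2)) for d in manip.pinpoint(q,"top")][:1])
E
python3 fit2.py
```

```text
[ 0.5461918  -0.05727862  2.54042204] [ 0.54390319 -0.05832643  2.54811995] 8.925479487959347 [[0.3, -0.7], [1.3, -0.8], [-0.7, 1.7], [-0.9, -0.5], [-1.0, 0.3], [-0.8, -1.8], [0.8, -2.0], [-1.3, 1.2], [-0.4, 1.5], [-0.1, -1.4]]
obs bar,tab,gripmid [[300.42592593 200.33333333]
 [298.11111111 195.7037037 ]
 [298.57407407 210.05555556]]
-0.5 [[291.6, 212.3], [288.9, 213.6], [299.4, 210.0]]
-0.4 [[292.6, 210.3], [289.9, 211.1], [299.4, 210.0]]
-0.3 [[293.7, 208.4], [291.1, 208.6], [299.4, 210.0]]
-0.2 [[294.8, 206.6], [292.4, 206.3], [299.4, 210.0]]
-0.1 [[295.9, 204.9], [293.7, 204.2], [299.4, 210.0]]
0 [[297.1, 203.4], [295.1, 202.2], [299.4, 210.0]]
0.1 [[298.4, 202.1], [296.6, 200.4], [299.4, 210.0]]
0.2 [[299.6, 201.0], [298.0, 198.8], [299.4, 210.0]]
0.3 [[300.8, 200.0], [299.5, 197.5], [299.4, 210.0]]
screwdriver [([181.0, 281.0], 0.59)]
tape [([162.0, 352.0], 0.65)]
moulding [([249.0, 356.0], 0.61)]
tray [([214.0, 453.0], 0.98)]
glue [([256.0, 191.0], 0.61)]
cup [([210.0, 184.0], 0.75)]
```

```bash
cat > pl.py <<'E'
from h import *
from scipy.spatial.transform import Rotation as Ro
import sys
p=np.load("p.npy")
def st():
    o=manip.get_obs();R=Ro.from_quat(o["ee_rot"]).as_matrix();t=np.array(o["position"])
    a=p[2];ex=np.array([np.cos(a),np.sin(a),0]);ey=np.array([-np.sin(a),np.cos(a),0])
    d=t-[p[0],p[1],0]
    print("clk",round(float(o["clock"]),2),"jig TCP mm",np.round(1e3*np.array([d@ex,d@ey,t[2]]),1).tolist(),"F",np.round(o["ft_force"],1).tolist(),"gw",round(float(o["grip_width"]),2),"q",np.round(o["joint_pos"],2).tolist())
    y=R[:,1];print("tilt x",np.round(R[:,0],3).tolist(),"toolx turn to +jx / -jx",[round(float(np.degrees(np.arctan2(np.dot(np.cross(y,s*ex),R[:,0]),y@(s*ex)))),1) for s in(1,-1)])
    return R,t
def to(jx,jy,z):
    R,t=st();w=J(p,[[jx/1e3,jy/1e3,z/1e3]])[0];print("world",np.round(w,3),"tool units",np.round(R.T@(w-t)/.025,2).tolist())
if __name__=="__main__": to(*map(float,sys.argv[1:4]))
E
python3 pl.py -190 0 330
```

```text
clk 2.45 jig TCP mm [-15.0, 632.8, 303.9] F [0.7, 0.7, 0.5] gw 1.0 q [1.22, 0.33, -0.06, 1.46, 0.02, 1.35, -0.09]
tilt x [0.0, -0.0, -1.0] toolx turn to +jx / -jx [142.9, -37.1]
world [ 0.701 -0.165  0.33 ] tool units [-1.04, -9.69, -24.41]
```

Emit:
arm_command --moves '[[[0, -0.2, 0, 0, -6.2], [0, -0.2, 0, 0, -6.2], [0, -0.2, 0, 0, -6.2], [0, -0.2, 0, 0, -6.2], [0, -0.2, 0, 0, -6.2], [0, -0.2, 0, 0, -6.1]]]'

```text
clock: 2.95
position: [0.2024, -0.5913, 0.3342]
ee_rot: [-0.623, -0.334, 0.623, -0.334]
ft_force: [0.7, 0.7, -0.3]
grip_width: 0.999
```

```bash
python3 pl.py -190 0 330
```

```text
clk 2.95 jig TCP mm [-14.9, 632.9, 334.2] F [0.7, 0.7, -0.3] gw 1.0 q [1.28, 0.32, -0.15, 1.41, 0.05, 1.41, 0.55]
tilt x [0.0, -0.0, -1.0] toolx turn to +jx / -jx [-179.7, 0.3]
world [ 0.701 -0.165  0.33 ] tool units [0.17, 7.14, -25.28]
```

Emit:
arm_command --moves '[[[0, 0, 0.5, -1, 0], [0, 0, 0.5, -1, 0], [0, 0, 0.5, -1, 0], [0, 0, 0.5, -1, 0], [0, 0, 0.5, -1, 0], [0, 0, 0.5, -1, 0], [0, 0, 0.5, -1, 0], [0, 0, 0.5, -1, 0], [0, 0, 0.5, -1, 0], [0, 0, 0.5, -1, 0], [0, 0, 0.5, -1, 0], [0, 0, 0.5, -1, 0]]]'

```text
clock: 3.95
position: [0.4956, -0.4258, 0.334]
ee_rot: [-0.624, -0.332, 0.624, -0.332]
ft_force: [-0.3, 0.2, -0.2]
grip_width: 0.997
```

```bash
python3 pl.py -190 0 330
```

```text
clk 3.95 jig TCP mm [-165.4, 331.6, 334.0] F [-0.3, 0.2, -0.2] gw 1.0 q [0.86, 0.4, -0.3, 1.32, 0.12, 1.44, -0.03]
tilt x [0.0, -0.0, -1.0] toolx turn to +jx / -jx [180.0, -0.0]
world [ 0.701 -0.165  0.33 ] tool units [0.16, 0.98, -13.27]
```

Emit:
arm_command --moves '[[[0, 0, 0.1, -1, 0], [0, 0, 0.1, -1, 0], [0, 0, 0.1, -1, 0], [0, 0, 0.1, -1, 0], [0, 0, 0.1, -1, 0], [0, 0, 0.1, -1, 0], [0, 0, 0.1, -1, 0], [0, 0, 0.1, -1, 0], [0, 0, 0.1, -1, 0], [0, 0, 0.1, -1, 0], [0, 0, 0, -1, 0], [0, 0, 0, -1, 0]]]'

```text
clock: 4.95
position: [0.6837, -0.1909, 0.3338]
ee_rot: [-0.624, -0.332, 0.624, -0.332]
ft_force: [0.1, -0.5, 0.1]
grip_width: 1.0
```

```bash
python3 pl.py -150 0 290; python3 - <<'E'
from h import *
for c in("scene","top","wrist"):
    cv2.imwrite(f"pics/c_{c}.png",manip.camera(c)[:,:,::-1])
E
```

```text
clk 4.95 jig TCP mm [-190.0, 31.7, 333.8] F [0.1, -0.5, 0.1] gw 1.0 q [0.45, 0.54, -0.39, 1.13, 0.2, 1.5, -0.5]
tilt x [-0.0, -0.0, -1.0] toolx turn to +jx / -jx [180.0, -0.0]
world [ 0.668 -0.142  0.29 ] tool units [1.75, -1.6, -1.27]
```

View pics/c_scene.png

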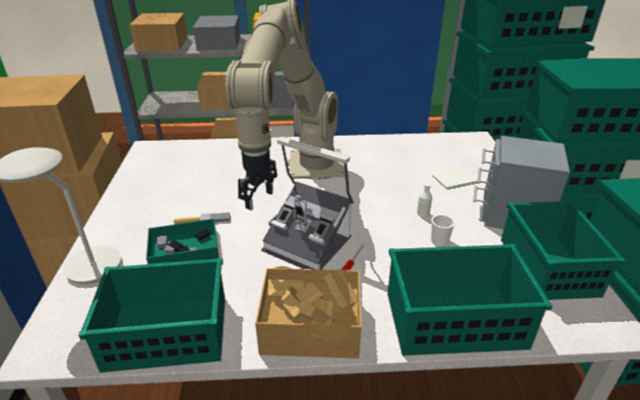

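View pics/c_wrist.png

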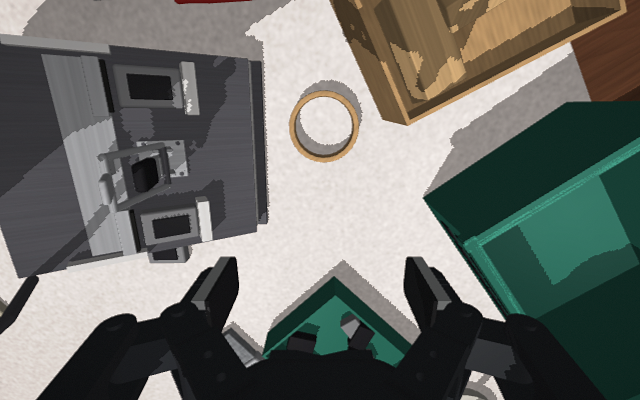

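View pics/c_top.png

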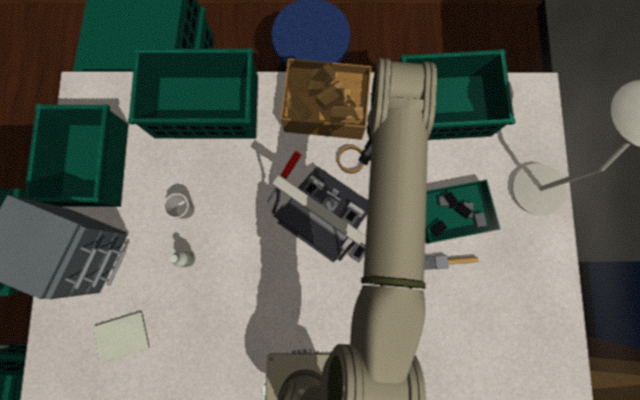

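```bash
cat > ov.py <<'E'
from h import *
import sys
def ov(c,name,L=0,l=.25,crop=None,K=1,p=None):
    p=np.load("p.npy") if p is None else p
    im=manip.camera(c)[:,:,::-1].copy()
    x0,y0,w,h=crop or (0,0,640,400)
    im=cv2.resize(im[y0:y0+h,x0:x0+w],None,fx=K,fy=K,interpolation=cv2.INTER_CUBIC);cv2.imwrite(f"pics/{name}_raw.png",im)
    px=lambda P:((proj(c,P)[:,::-1]-[x0,y0]+.5)*K).round().astype(np.int32)
    pl=lambda P,col,cl=True:cv2.polylines(im,[px(J(p,P))],cl,col)
    pl([S(u,0,v) for u,v in((0,-.108),(0,.108),(.24,.108),(.24,-.108))],(0,255,0))
    pl([[.045+sx*.013,sy*.125,.33] for sx,sy in((1,1),(1,-1),(-1,-1),(-1,1))],(255,0,255))
    pl([S(.1,.02,-.02),S(.1,.02,.02)],(0,0,255),False)
    pl([S(.1,.02),grip(L,.072)],(255,255,0),False)
    b=bar(L,l);h=bar(L,l,0);d=np.array([0,.02,0]);pl([h-d,b-d,b+d,h+d],(0,128,255),False);pl([b,tab(L,l)],(0,128,255),False)
    pl([KEEP-d/2,KEEP+d/2],(0,0,255),False)
    for s in(1,-1): pl([S(u,.021,s*v) for u,v in ((.1,.053),(.1,.091))],(255,0,0),False)
    cv2.imwrite(f"pics/{name}.png",im)
E
python3 - <<'E'
from ov import *
ov("wrist","d_w",crop=(0,20,290,270),K=2.7)
for q in("pivot","lever_grip","loop_bar","loop_tab","keeper"):
    print(q,[(np.round(d["pixel"],1).tolist(),round(d["confidence"],2)) for d in manip.pinpoint(q,"wrist")][:1])
p=np.load("p.npy");print(np.round(proj("wrist",J(p,[PIV,grip(0),bar(0,.25),tab(0,.25),KEEP])),1).tolist())
E
```

```text
pivot [([156.3, 161.0], 0.64)]
lever_grip [([172.1, 143.4], 0.56)]
loop_bar [([183.1, 107.3], 0.6)]
loop_tab [([187.8, 105.3], 0.73)]
keeper [([160.7, 100.5], 0.57)]
[[155.2, 161.8], [166.3, 139.3], [175.4, 104.5], [179.9, 102.2], [159.6, 83.0]]
```

View pics/d_w.png

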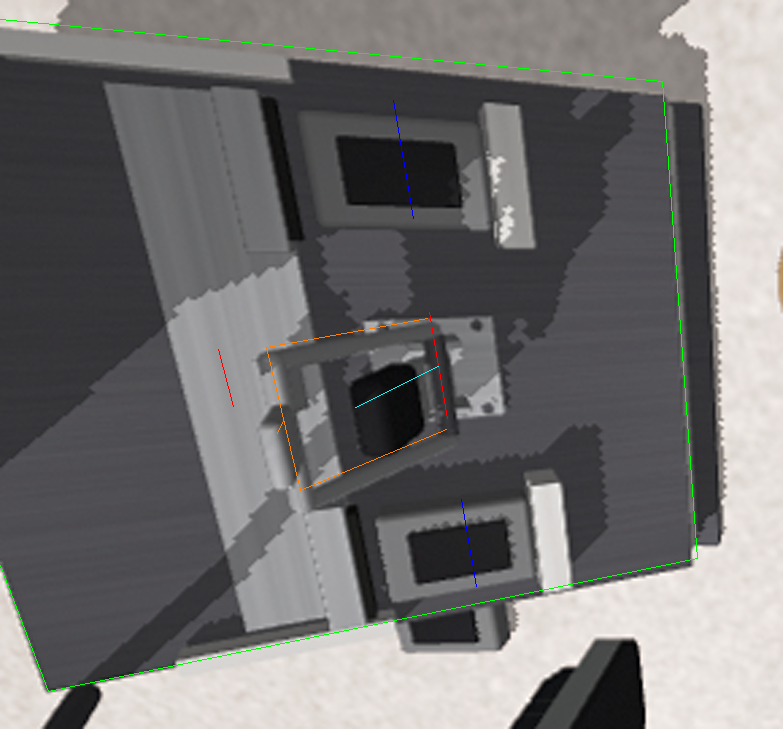

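Emit:
arm_command --moves '[[[0, 0.5, -0.2, -0.3, 0], [0, 0.7, -0.4, -0.3, 0], [0, 0.7, -0.4, -0.3, 0], [0, 0.7, -0.4, -0.3, 0], [0, 0.7, -0.2, 0, 0], [0, 0, 0, 0, 0]]]'

```text
clock: 5.9
position: [0.6648, -0.1439, 0.248]
ee_rot: [-0.623, -0.333, 0.626, -0.331]
ft_force: [-1.0, -0.7, -1.0]
grip_width: 1.0
```

```bash
python3 pl.py -120 2 250; python3 - <<'E'
from ov import *
ov("wrist","e_w",crop=(0,20,330,270),K=2.4)
ov("scene","e_s",crop=(210,110,160,150),K=4)
E
```

```text
clk 5.9 jig TCP mm [-148.1, 3.4, 248.0] F [-1.0, -0.7, -1.0] gw 1.0 q [0.43, 0.52, -0.4, 1.35, 0.2, 1.32, -0.57]
tilt x [-0.005, 0.001, -1.0] toolx turn to +jx / -jx [-180.0, 0.0]
world [ 0.642 -0.127  0.25 ] tool units [-0.08, -1.12, -0.05]
```

View pics/e_w.png

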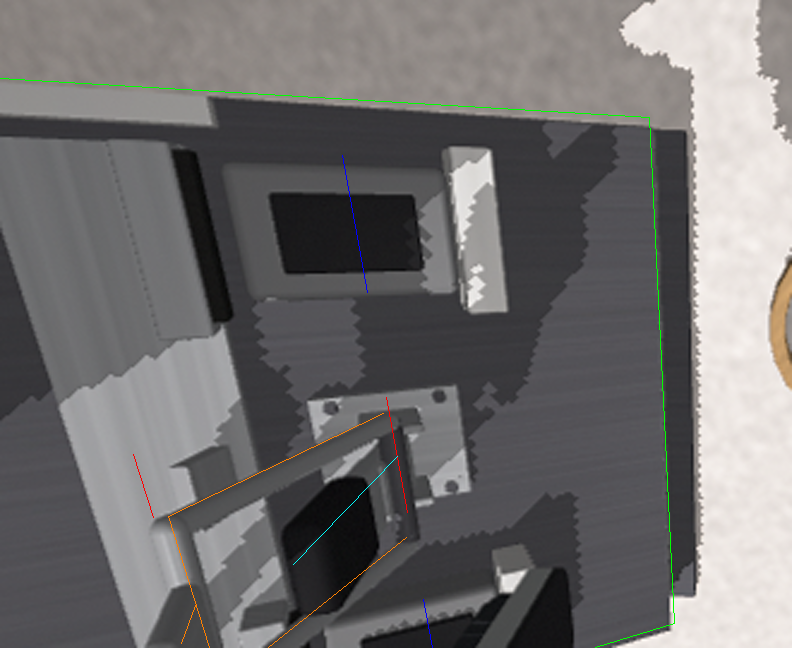

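View pics/e_s.png

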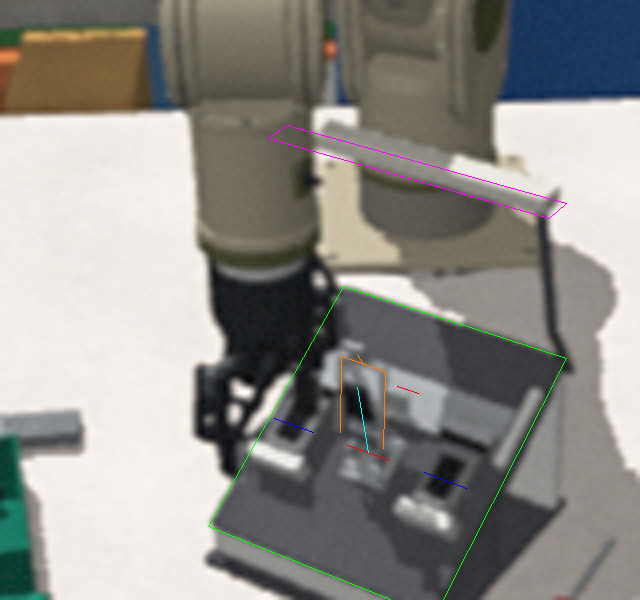

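```bash
python3 - <<'E'
from h import *
p=np.load("p.npy")
P=[[.6648,-.1439,.248],[.6648,-.1439,.188]]
print(proj("scene",P)[:,::-1], (proj("scene",P)[:,::-1]-[210,110])*4)
# fingers
a=p[2];ex=np.array([np.cos(a),np.sin(a),0])
for s in(-1,1): print((proj("scene",np.array(P[1])+s*.05*ex)[:,::-1]-[210,110])*4)
print((proj("wrist",np.array(P[1])+.05*ex)[:,::-1]))
E
```

```text
[[276.60173114 204.55032256]
 [277.66649146 221.37742234]] [[266.40692455 378.20129025]
 [270.66596585 445.50968937]]
[[230.36332355 481.43382399]]
[[308.9465678 411.3879192]]
[[220.78999195 268.34117554]]
```

Emit:
arm_command --moves '[[[0, 0, -0.5, 0, 0], [0, 0, -0.5, 0, 0], [0, 0, -0.5, 0, 0], [0, 0, -0.4, 0, 0], [0, 0, 0, 0, 0]]]'

```text
clock: 6.42
position: [0.6272, -0.1177, 0.2536]
ee_rot: [0.625, 0.331, -0.624, 0.333]
ft_force: [-0.7, -0.6, 0.4]
grip_width: 1.0
```

```bash
python3 pl.py -75 2 240; python3 - <<'E'
from ov import *
ov("scene","f_s",crop=(210,110,160,150),K=4)
ov("wrist","f_w",crop=(0,100,320,300),K=2)
E
```

```text
clk 6.42 jig TCP mm [-102.3, 2.7, 253.6] F [-0.7, -0.6, 0.4] gw 1.0 q [0.44, 0.42, -0.43, 1.47, 0.18, 1.28, -0.6]
tilt x [0.002, -0.001, -1.0] toolx turn to +jx / -jx [-180.0, 0.0]
world [ 0.605 -0.102  0.24 ] tool units [0.54, -1.09, -0.03]
```

View pics/f_s_raw.png

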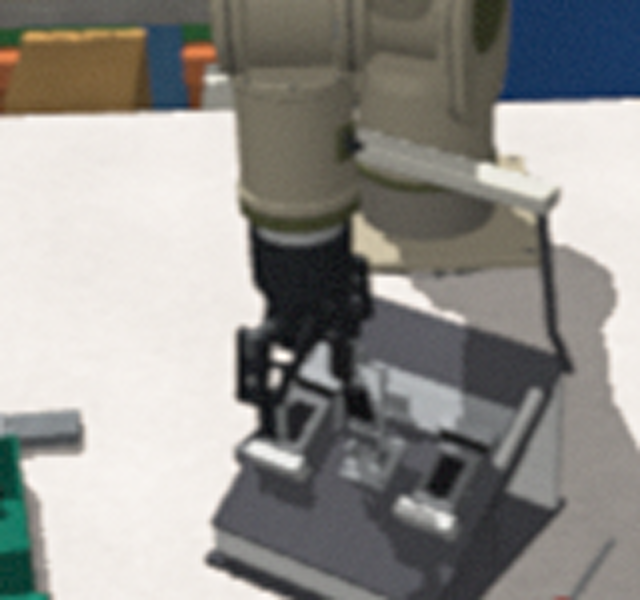

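View pics/f_w_raw.png

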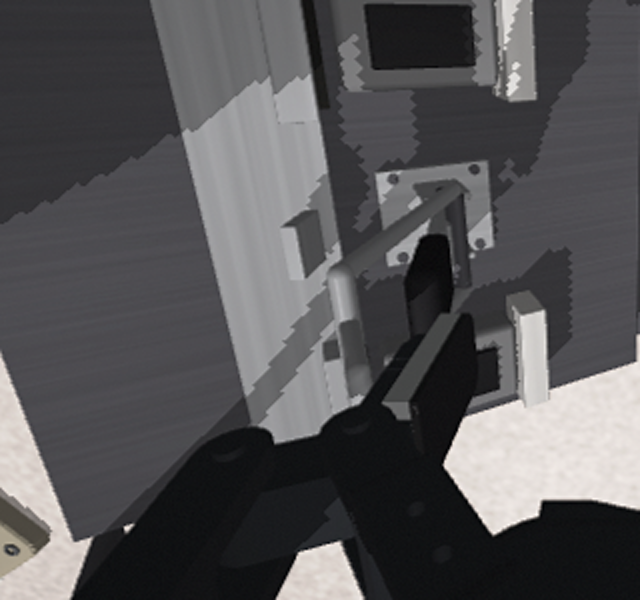

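Emit:
arm_command --moves '[[[0, 0.1, -0.4, 0, 0], [0, 0, -0.4, 0, 0], [0, 0, -0.4, 0, 0], [0, 0, 0, 0, 0]]]'

```text
clock: 6.85
position: [0.6024, -0.101, 0.2496]
ee_rot: [0.624, 0.332, -0.624, 0.332]
ft_force: [-0.4, -0.6, 0.8]
grip_width: 0.996
```

```bash
python3 pl.py -60 2 240; python3 - <<'E'
from ov import *
ov("scene","g_s",crop=(210,110,160,150),K=4)
ov("wrist","g_w",crop=(0,100,320,300),K=2)
E
```

```text
clk 6.85 jig TCP mm [-72.4, 2.7, 249.6] F [-0.4, -0.6, 0.8] gw 1.0 q [0.44, 0.37, -0.44, 1.55, 0.16, 1.25, -0.62]
tilt x [0.001, -0.0, -1.0] toolx turn to +jx / -jx [-180.0, 0.0]
world [ 0.593 -0.094  0.24 ] tool units [0.38, -0.5, -0.03]
```

View pics/g_s_raw.png

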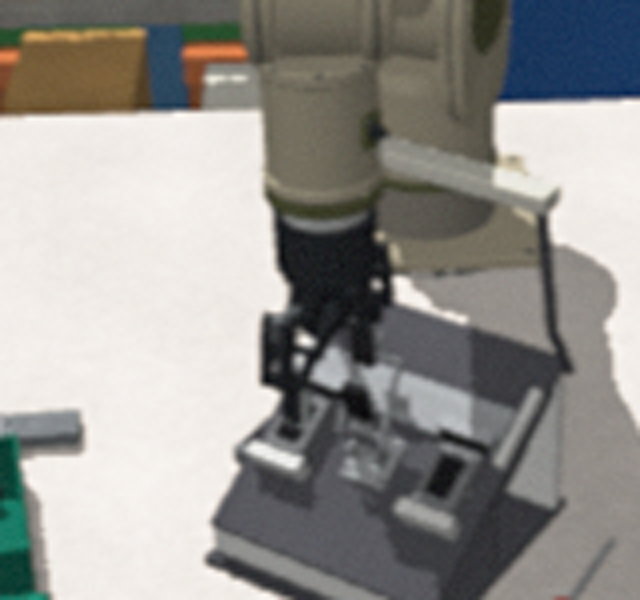

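View pics/g_w_raw.png

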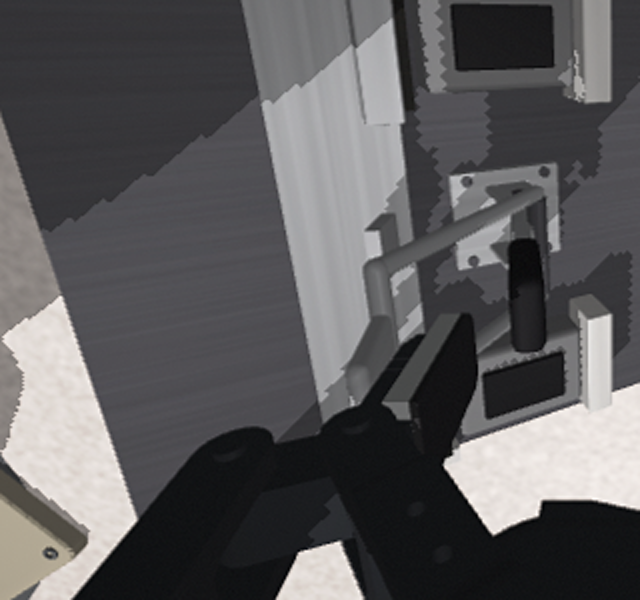

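Emit:
arm_command --moves '[[[0, 0.3, -0.3, 0, 0], [0, 0.3, -0.3, 0, 0], [0, 0, -0.3, 0, 0], [0, 0, 0, 0, 0]]]'

```text
clock: 7.28
position: [0.5835, -0.0883, 0.2339]
ee_rot: [-0.624, -0.332, 0.624, -0.332]
ft_force: [0.1, -0.0, 0.5]
grip_width: 1.001
```

```bash
python3 pl.py -40 2 230; python3 - <<'E'
from ov import *
ov("scene","h_s",crop=(210,110,160,150),K=4)
ov("wrist","h_w",crop=(0,100,320,300),K=2)
E
```

```text
clk 7.28 jig TCP mm [-49.6, 2.7, 233.9] F [0.1, -0.0, 0.5] gw 1.0 q [0.44, 0.34, -0.45, 1.63, 0.15, 1.21, -0.63]
tilt x [-0.001, 0.0, -1.0] toolx turn to +jx / -jx [-180.0, 0.0]
world [ 0.576 -0.082  0.23 ] tool units [0.16, -0.38, -0.03]
```

View pics/h_s_raw.png

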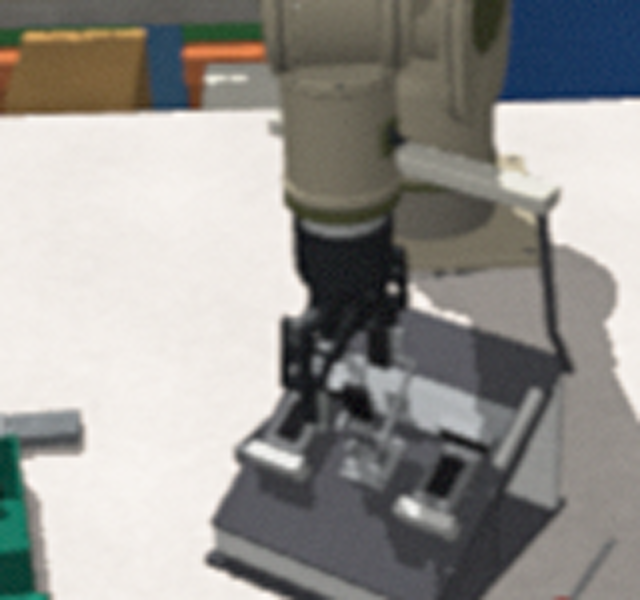

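View pics/h_w_raw.png

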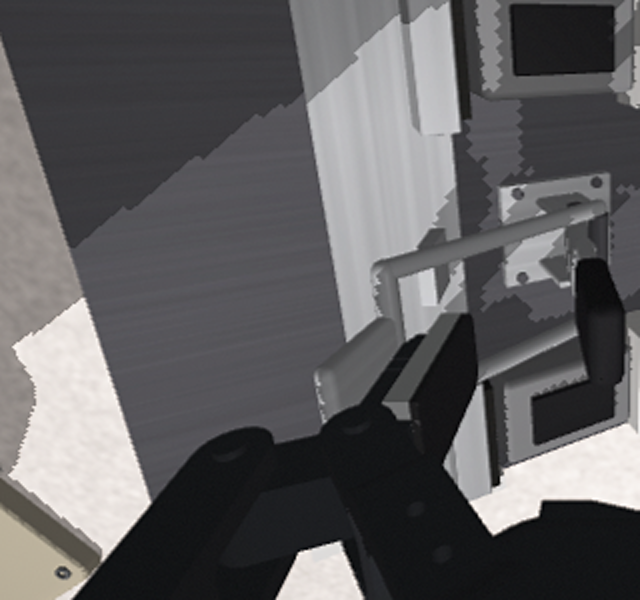

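Emit:
arm_command --moves '[[[0, 0.3, -0.2, 0, 0], [0, 0.2, -0.2, 0, 0], [0, 0, -0.1, 0, 0], [0, 0, 0, 0, 0]]]'

```text
clock: 7.72
position: [0.5728, -0.0812, 0.221]
ee_rot: [-0.624, -0.332, 0.625, -0.332]
ft_force: [-0.2, 0.2, -0.4]
grip_width: 1.002
```

```bash
python3 pl.py -30 2 220; python3 - <<'E'
from ov import *
ov("scene","i_s",crop=(210,110,160,150),K=4)
ov("wrist","i_w",crop=(0,100,320,300),K=2)
E
```

```text
clk 7.72 jig TCP mm [-36.7, 2.8, 221.0] F [-0.2, 0.2, -0.4] gw 1.0 q [0.44, 0.33, -0.45, 1.67, 0.15, 1.18, -0.64]
tilt x [-0.001, 0.0, -1.0] toolx turn to +jx / -jx [-180.0, 0.0]
world [ 0.568 -0.077  0.22 ] tool units [0.04, -0.27, -0.03]
```

View pics/i_s_raw.png

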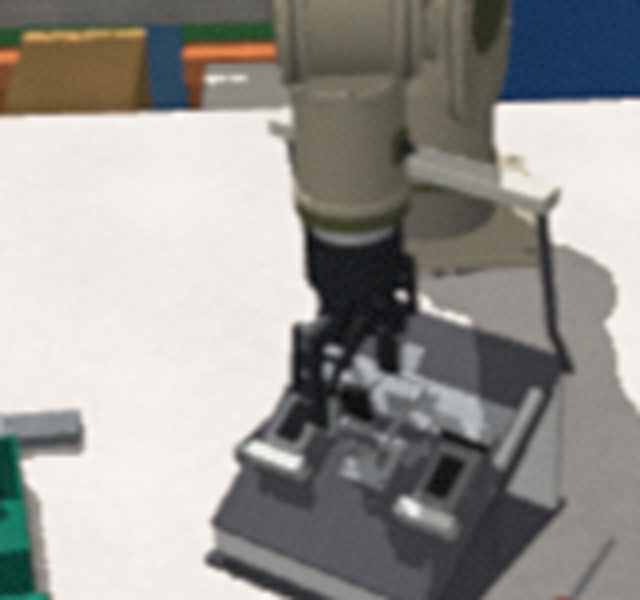

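View pics/i_w_raw.png

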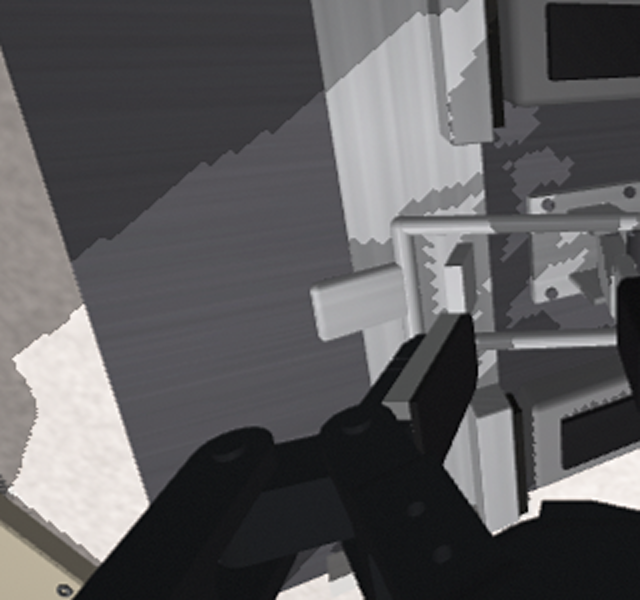

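Emit:
arm_command --moves '[[[0, 0, 0.3, 0, 0], [0, 0, 0.4, 0, 0], [0, 0, 0.4, 0, 0], [0, 0, 0, 0, 0], [0, 0, 0, 0, 0]]]'

```text
clock: 8.23
position: [0.5967, -0.0977, 0.2211]
ee_rot: [-0.624, -0.332, 0.625, -0.331]
ft_force: [0.5, 0.7, 0.5]
grip_width: 1.002
```

```bash
python3 pl.py -100 2 220; python3 - <<'E'
from ov import *
ov("scene","j_s",crop=(210,110,160,150),K=4)
ov("wrist","j_w",crop=(0,100,350,300),K=2)
E
```

```text
clk 8.23 jig TCP mm [-65.8, 3.1, 221.1] F [0.5, 0.7, 0.5] gw 1.0 q [0.44, 0.38, -0.44, 1.6, 0.17, 1.2, -0.63]
tilt x [-0.0, 0.0, -1.0] toolx turn to +jx / -jx [179.9, -0.1]
world [ 0.626 -0.116  0.22 ] tool units [0.04, 1.37, -0.04]
```

View pics/j_s_raw.png

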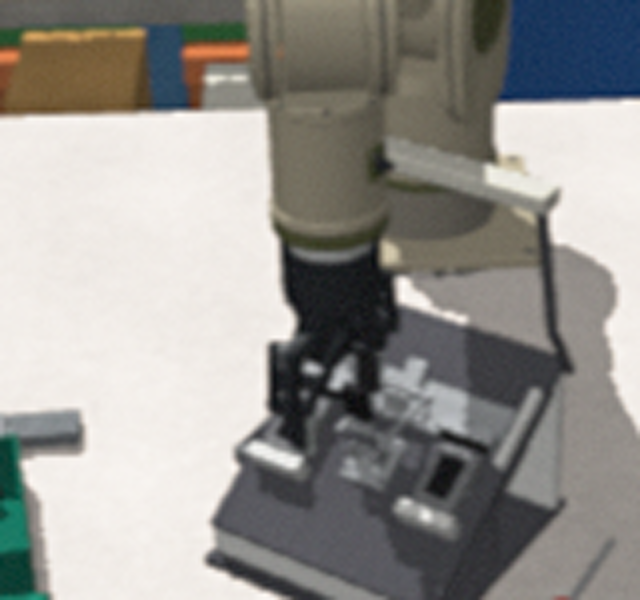

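View pics/j_w_raw.png

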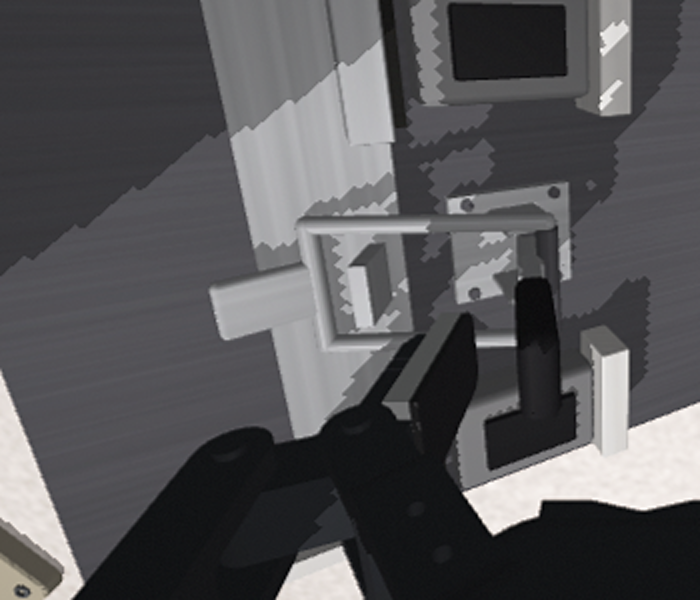

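Emit:
arm_command --moves '[[[0, 0, 0.4, 0, 0], [0, 0.1, 0.4, 0, 0], [0, 0.2, 0.4, 0, 0], [0, 0.3, 0.4, 0, 0], [0, 0, 0, 0, 0]]]'

```text
clock: 8.75
position: [0.6301, -0.1213, 0.2043]
ee_rot: [-0.624, -0.332, 0.625, -0.331]
ft_force: [-0.5, -0.6, -0.6]
grip_width: 0.998
```

```bash
python3 pl.py -130 2 190; python3 - <<'E'
from ov import *
ov("wrist","k_w",crop=(0,80,400,320),K=2)
E
```

```text
clk 8.75 jig TCP mm [-106.7, 4.0, 204.3] F [-0.5, -0.6, -0.6] gw 1.0 q [0.43, 0.47, -0.42, 1.52, 0.2, 1.2, -0.61]
tilt x [-0.002, -0.0, -1.0] toolx turn to +jx / -jx [179.9, -0.1]
world [ 0.651 -0.133  0.19 ] tool units [0.57, 0.93, -0.08]
```

View pics/k_w_raw.png

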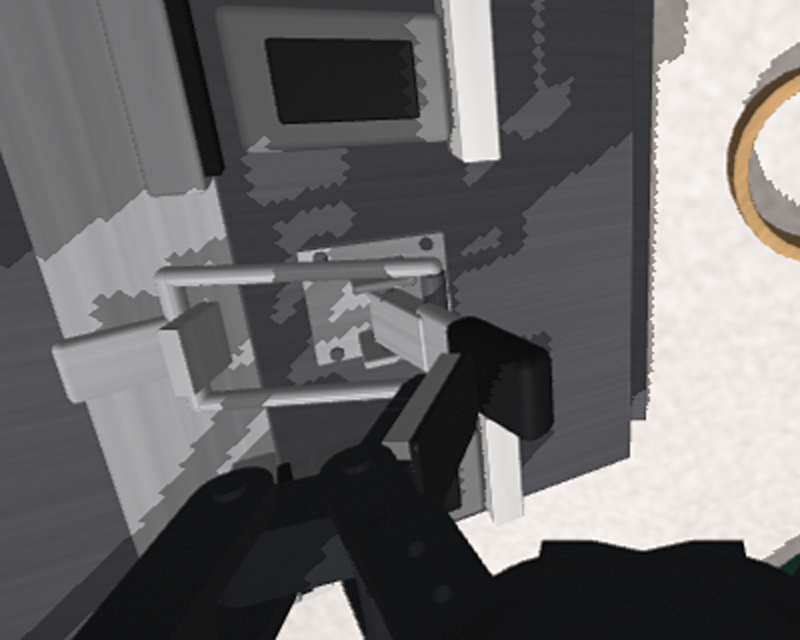

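Emit:
arm_command --moves '[[[0, 0.2, 0.3, 0, 0], [0, 0.2, 0.3, 0, 0], [0, 0.2, 0.2, 0, 0], [0, 0, 0, 0, 0]]]'

```text
clock: 9.13
position: [0.6463, -0.1314, 0.19]
ee_rot: [-0.624, -0.332, 0.625, -0.332]
ft_force: [0.7, -0.4, 0.4]
grip_width: 1.001
```

```bash
python3 pl.py -85 0 260; python3 - <<'E'
from ov import *
ov("wrist","l_w",crop=(0,80,400,320),K=2)
E
```

```text
clk 9.13 jig TCP mm [-125.7, 3.3, 190.0] F [0.7, -0.4, 0.4] gw 1.0 q [0.43, 0.52, -0.41, 1.48, 0.21, 1.19, -0.6]
tilt x [-0.001, -0.0, -1.0] toolx turn to +jx / -jx [180.0, -0.0]
world [ 0.614 -0.106  0.26 ] tool units [-2.8, -1.63, -0.13]
```

View pics/l_w_raw.png

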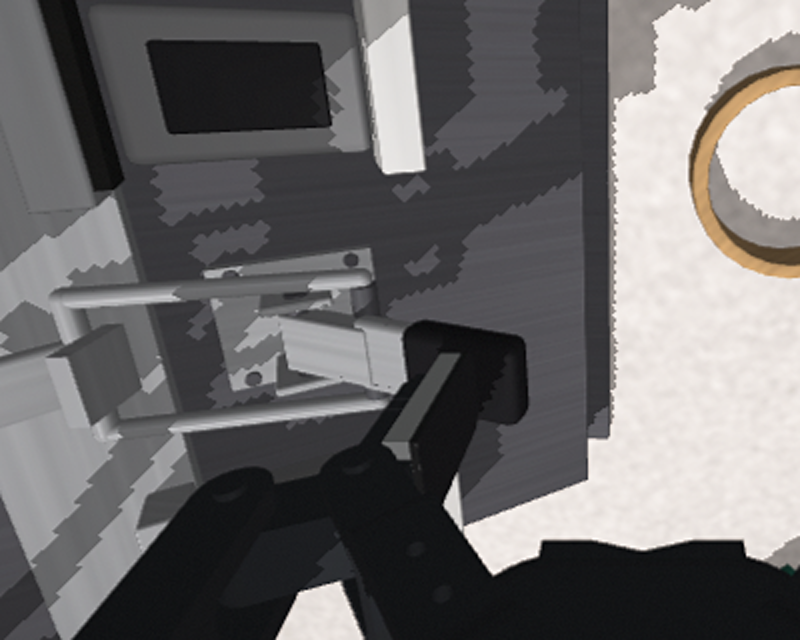

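Emit:
arm_command --moves '[[[0, 0, -0.3, 0, 0], [0, -0.8, -0.2, 0, 0], [0.5, -1, 0.1, 0, 0], [1, -0.8, -0.5, 0, 0], [1, -0.2, -0.5, 0, 0], [1, 0, -0.4, 0, 0], [1, 0, 0, 0, 0], [1, 0, 0, 0, 0], [1, 0, 0, 0, 0]]]'

```text
clock: 9.93
position: [0.6086, -0.1057, 0.2613]
ee_rot: [-0.624, -0.332, 0.624, -0.332]
ft_force: [0.4, 0.3, -0.2]
grip_width: 0.011
```

```bash
python3 pl.py -84 0 225; python3 - <<'E'
from ov import *
ov("wrist","m_w",crop=(0,80,400,320),K=2)
ov("scene","m_s",crop=(210,110,160,150),K=4)
E
```

```text
clk 9.93 jig TCP mm [-80.2, 3.1, 261.3] F [0.4, 0.3, -0.2] gw 0.01 q [0.44, 0.38, -0.44, 1.52, 0.16, 1.28, -0.61]
tilt x [-0.0, -0.0, -1.0] toolx turn to +jx / -jx [180.0, -0.0]
world [ 0.614 -0.105  0.225] tool units [1.45, 0.15, -0.13]
```

View pics/m_w_raw.png

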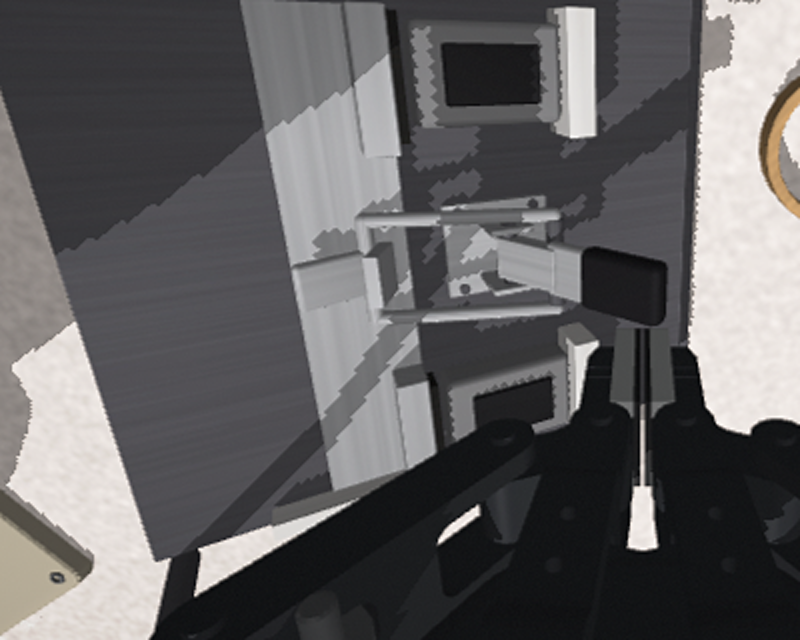

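View pics/m_s_raw.png

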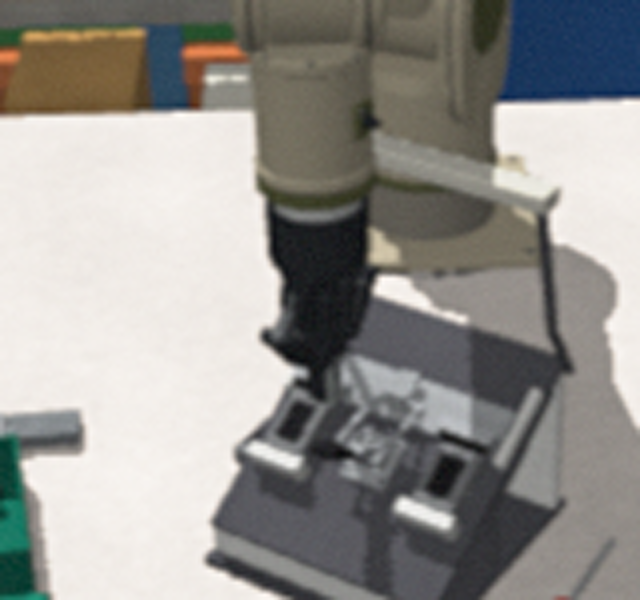

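Emit:
arm_command --moves '[[[1, 0.6, 0.15, -0.1, 0], [1, 0.6, 0, 0, 0], [1, 0.6, 0, 0, 0], [1, 0.3, 0, 0, 0], [1, 0.3, 0, 0, 0], [1, 0.3, 0, 0, 0], [1, 0, 0, 0, 0]]]'

```text
clock: 10.62
position: [0.6127, -0.1054, 0.1923]
ee_rot: [-0.624, -0.332, 0.625, -0.332]
ft_force: [-0.3, -0.9, -1.2]
grip_width: -0.0
```

```bash
python3 pl.py -84 0 166; python3 - <<'E'
from ov import *
ov("wrist","n_w",crop=(0,80,400,320),K=2)
E
```

```text
clk 10.62 jig TCP mm [-83.4, 0.6, 192.3] F [-0.3, -0.9, -1.2] gw -0.0 q [0.43, 0.44, -0.43, 1.58, 0.19, 1.16, -0.63]
tilt x [-0.002, 0.0, -1.0] toolx turn to +jx / -jx [180.0, -0.0]
world [ 0.614 -0.105  0.166] tool units [1.05, 0.03, -0.02]
```

View pics/n_w_raw.png

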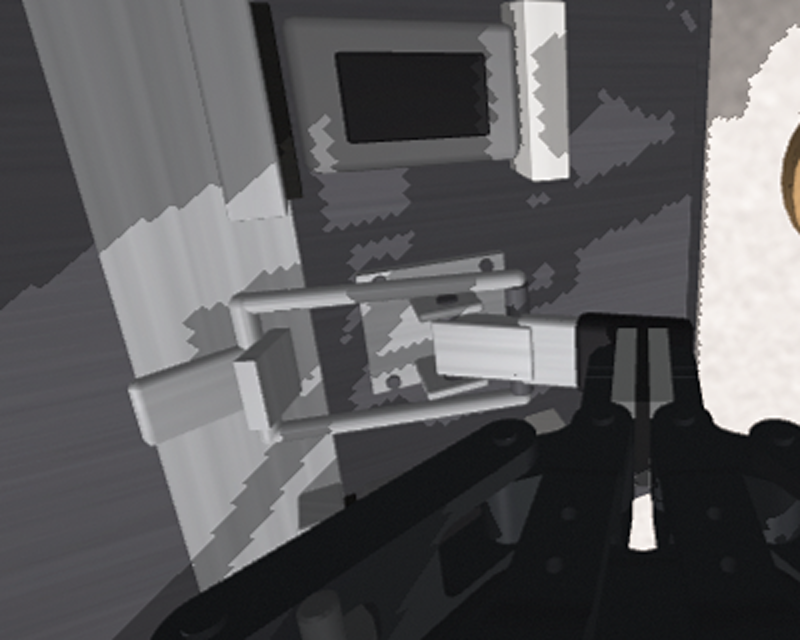

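Tip on the grip, bar against the hook. Press on in small steps.

Emit:
arm_command --moves '[[[1, 0.25, 0, 0, 0], [1, 0.25, 0, 0, 0], [1, 0.25, 0, 0, 0], [1, 0.15, 0, 0, 0], [1, 0, 0, 0, 0]]]'

```text
clock: 11.08
position: [0.6125, -0.1054, 0.1701]
ee_rot: [-0.624, -0.332, 0.625, -0.332]
ft_force: [-0.1, -0.1, -0.9]
grip_width: 0.002
```

```bash
python3 pl.py -84 0 160; python3 - <<'E'
from ov import *
ov("wrist","o_w",crop=(0,80,400,320),K=2)
E
```

```text
clk 11.08 jig TCP mm [-83.2, 0.6, 170.1] F [-0.1, -0.1, -0.9] gw 0.0 q [0.43, 0.46, -0.42, 1.6, 0.21, 1.12, -0.64]
tilt x [-0.002, 0.0, -1.0] toolx turn to +jx / -jx [-180.0, 0.0]
world [ 0.614 -0.105  0.16 ] tool units [0.4, 0.03, -0.02]
```

View pics/o_w_raw.png

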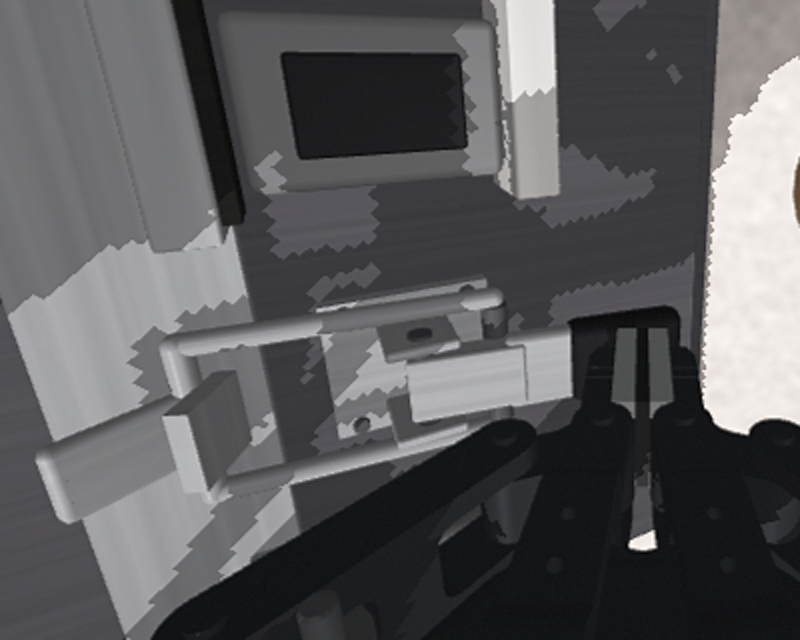

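Emit:
arm_command --moves '[[[1, 0.2, 0, 0, 0], [1, 0.2, 0, 0, 0], [1, 0.2, 0, 0, 0], [1, 0, 0, 0, 0]]]'

```text
clock: 11.47
position: [0.6164, -0.1057, 0.1635]
ee_rot: [0.627, 0.329, -0.622, 0.334]
ft_force: [-11.9, 0.8, 44.9]
grip_width: 0.005
```

```bash
python3 pl.py -84 0 150; python3 - <<'E'
from ov import *
ov("wrist","q_w",crop=(0,80,400,320),K=2)
E
```

```text
clk 11.47 jig TCP mm [-86.6, -1.2, 163.5] F [-11.9, 0.8, 44.9] gw 0.01 q [0.42, 0.47, -0.42, 1.61, 0.21, 1.1, -0.65]
tilt x [0.009, -0.003, -1.0] toolx turn to +jx / -jx [180.0, -0.0]
world [ 0.614 -0.105  0.15 ] tool units [0.54, -0.11, 0.05]
```

View pics/q_w_raw.png

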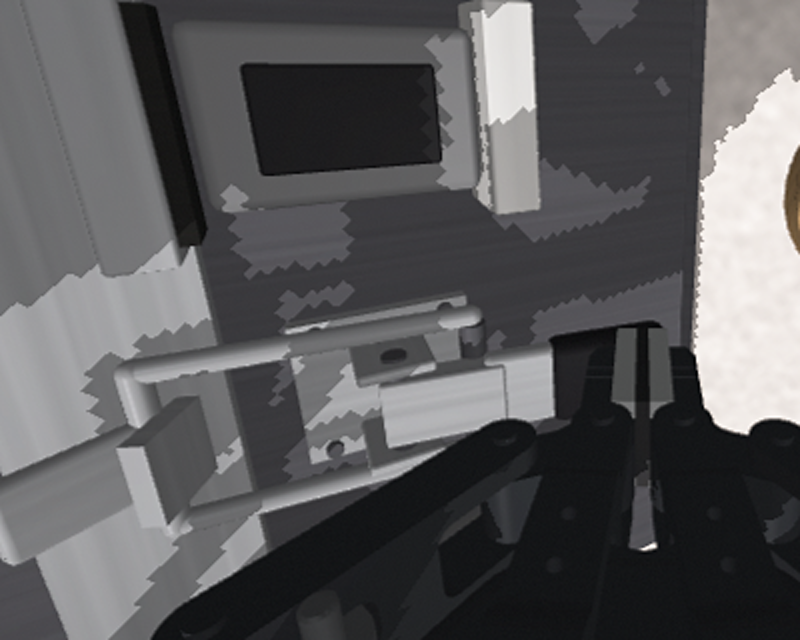

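Emit:
arm_command --moves '[[[1, -0.3, 0, 0, 0], [1, -0.5, 0, 0, 0], [1, -1, 0, 0, 0], [1, -1, 0, 0, 0], [1, -1, 0, 0, 0], [1, 0, 0, 0, 0]]]'

```text
clock: 12.02
position: [0.6149, -0.1053, 0.2569]
ee_rot: [0.626, 0.33, -0.622, 0.334]
ft_force: [1.0, 0.3, 0.1]
grip_width: -0.001
```

```bash
python3 pl.py -150 0 300; python3 - <<'E'
from ov import *
ov("wrist","r_w",L=1.745,l=1.745+np.radians(70+22),crop=(0,80,400,320),K=2)
ov("scene","r_s",crop=(210,110,160,150),K=4)
E
```

```text
clk 12.02 jig TCP mm [-85.1, -0.7, 256.9] F [1.0, 0.3, 0.1] gw -0.0 q [0.44, 0.39, -0.44, 1.51, 0.17, 1.27, -0.61]
tilt x [0.007, -0.001, -1.0] toolx turn to +jx / -jx [-180.0, 0.0]
world [ 0.668 -0.142  0.3  ] tool units [-1.71, 2.61, 0.02]
```

View pics/r_w.png

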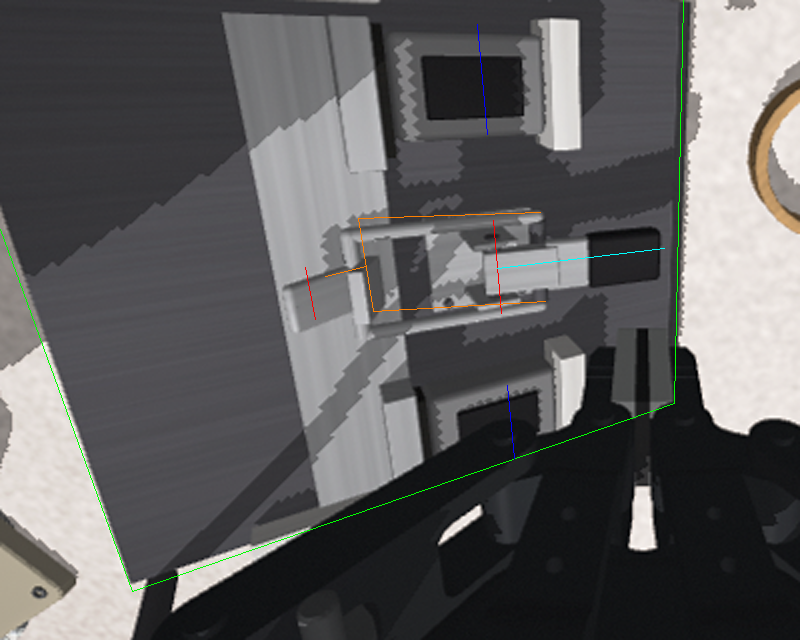

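View pics/r_s_raw.png

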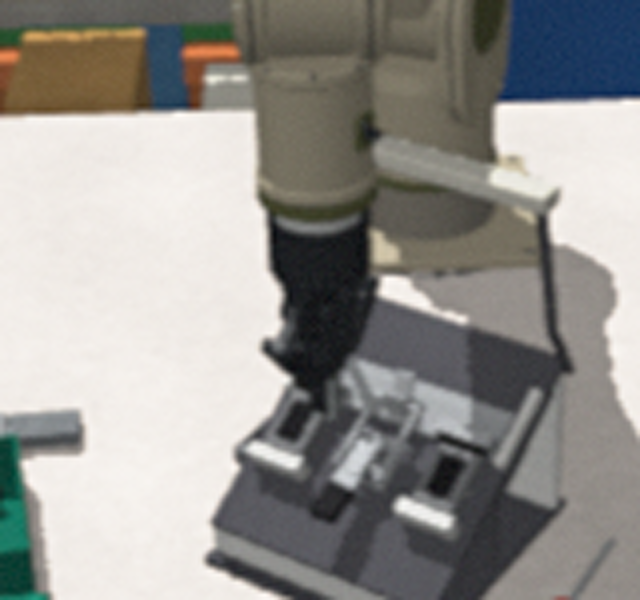

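Emit:
arm_command --moves '[[[1, -0.6, 0.6, 0.3, 0], [1, -0.6, 0.8, 0.3, 0], [1, -0.5, 0.8, 0.3, 0], [1, 0, 0.6, 0.3, 0], [1, 0, 0, 0, 0], [1, 0, 0, 0, 0]]]'

```text
clock: 12.62
position: [0.654, -0.17, 0.2918]
ee_rot: [-0.624, -0.332, 0.625, -0.331]
ft_force: [-0.2, 0.8, -0.4]
grip_width: -0.002
```

```bash
python3 pl.py -150 0 300; python3 - <<'E'
from ov import *
p=np.load("p.npy")
ov("wrist","s_w",L=1.745,l=1.745+np.radians(70+22),crop=(0,40,290,290),K=2.7)
manip.camera("scene")
for c in("wrist","scene"):
  for q in("pivot","lever_grip","loop_bar","keeper"):
    r=manip.pinpoint(q,c)
    print(c,q,[(np.round(d["pixel"],1).tolist(),round(d["confidence"],2)) for d in r[:1]])
  for L in(1.3,1.5,1.6,1.745): print(L,np.round(proj(c,J(p,[PIV,grip(L)])),1).tolist())
manip.camera("top")
for q in("screwdriver","tape","moulding","tray","glue","cup"):
    print(q,[(np.round(d["pixel"]).tolist(),round(d["confidence"],2)) for d in manip.pinpoint(q,"top")][:1])
E
```

```text
clk 12.62 jig TCP mm [-153.7, 31.1, 291.8] F [-0.2, 0.8, -0.4] gw -0.0 q [0.46, 0.48, -0.4, 1.31, 0.18, 1.39, -0.52]
tilt x [-0.003, 0.001, -1.0] toolx turn to +jx / -jx [179.9, -0.1]
world [ 0.668 -0.142  0.3  ] tool units [-0.33, -0.15, -1.24]
wrist pivot [([165.5, 176.6], 0.91)]
wrist lever_grip [([162.8, 245.5], 0.98)]
wrist loop_bar [([169.5, 113.6], 0.88)]
wrist keeper [([167.5, 111.7], 0.59)]
1.3 [[165.4, 180.0], [166.8, 241.0]]
1.5 [[165.4, 180.0], [164.2, 244.2]]
1.6 [[165.4, 180.0], [163.0, 244.8]]
1.745 [[165.4, 180.0], [161.4, 244.5]]
scene pivot [([221.3, 301.8], 0.78)]
scene lever_grip [([234.6, 288.8], 0.61)]
scene loop_bar [([211.4, 314.3], 0.68)]
scene keeper [([206.0, 310.1], 0.62)]
1.3 [[222.6, 301.5], [230.4, 291.8]]
1.5 [[222.6, 301.5], [233.2, 291.9]]
1.6 [[222.6, 301.5], [234.5, 292.1]]
1.745 [[222.6, 301.5], [236.0, 292.6]]
screwdriver [([180.0, 278.0], 0.66)]
tape [([160.0, 353.0], 0.63)]
moulding [([251.0, 358.0], 0.55)]
tray [([211.0, 454.0], 0.71)]
glue [([258.0, 190.0], 0.82)]
cup [([209.0, 184.0], 0.89)]
```

View pics/s_w.png

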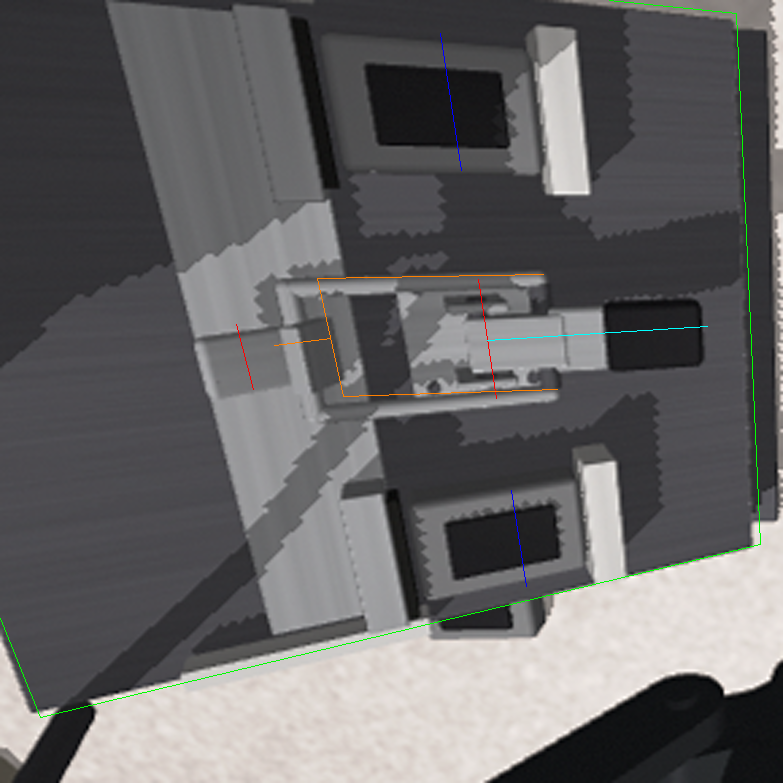

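```bash
python3 -c "
from workcell import manip
print(manip.hand_in())"
```

```text
the job is handed in; nothing more can be done
None
```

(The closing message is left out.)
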